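# Lock the turntable of the bench bender

## Robot

A 6-joint arm with a two-finger parallel gripper is mounted at the origin on the work surface. World frame = base frame: x ahead of the robot, y to its left, z up, the work surface at z = 0. Lengths are in m, angles in rad, forces in N, time in s.
With the tool pointing down it reaches from about 0.325 to 0.9 m from the base axis. Payload 3.5 kg.
Tool frame: the origin (TCP) lies midway between the tips of the shut fingers; the grasp point (between the pads) lies 19 mm behind it; z points along the fingers, y is the direction in which the jaws open and shut (so a half turn about z gives the same grasp; the last joint's range is limited). The gripper opens to 85 mm and grips with 20 to 120 N. Pads are 22 mm wide; open, the fingers measure 114 mm over their backs; the gripper's body (76 mm by 85 mm) begins 54 mm behind the grasp point. The pads swing forward as they close: fully open they stand 13 mm farther back than shut.
Start: joints at [-1.37, 0.276, -0.026, 1.268, 0, 1.467], TCP at [0.187, -0.596, 0.231] pointing down, gripper open.
Joint ranges: [-3.12, 3.12], [-0.85, 1.88], [-1.08, 1.24], [-1.95, 2.15], [-1.57, 1.53], [-3.14, 3.14]. Speed limits (rad/s): [2.57, 2.57, 3.14, 3.14, 3.14, 3.14].

## Interface

Orientations are given as [roll, pitch, yaw] about the fixed x, y, z axes, in that order (R = Rz(yaw) Ry(pitch) Rx(roll)).
In Python, from cell import sense, eyes, job gives the robot as it stands.
- The arm moves only by the tool carry_out, never from a script. Its argument "moves" is a list of rows, each a list of 6 numbers: the shift along the tool's x, y, z in units of 50 mm (1.0 is 50 mm), then the turn, a rotation vector about the tool's x, y, z in units of 0.12 rad (1.0 is 0.12 rad). In form: [[tx, ty, tz, ax, ay, az], ...]. A call has 1 to 8 rows; each row shifts and turns the commanded pose from where the row before left it, along the tool's axes as they then stand; what a row does not reach is not made up. A row lasts 1/8 s, in which the tool goes at most 62.5 mm and 10.7 degrees, less where a joint would pass 70% of its speed; a pose out of reach is approached as far as the arm can. A call with a number of a shift or a turn outside -1 to 1 is refused whole. A call with a gripper value outside its range is refused whole. "grip" is the opening, from 0 (shut) to 1 (fully open), set as the call begins (left out, the last holds). The fingers move at their own pace and stop on an object; "newtons" is the grip in N (left out, the last holds). Time passes only in rows, so rows that do not move let the fingers close. It gives the time, the measured TCP pose, the force and the opening at its end, in the units of the state.
- sense(): the state, without advancing time (a new reading comes with each control period).
- eyes.camera(name): name is "scene" or "top" or "wrist"; returns a dict with "frame" (480x640x3 uint8, blue, green, red), "intrinsics" (3x3 intrinsics, pixels), "dist" ([k1, k2, p1, p2, k3] as OpenCV has them; the pictures are not rectified), "R" (3x3) and "t" (3): a world point X has camera coordinates R X + t; the wrist camera has in their place "T_tool_cam" (4x4, takes a point from camera to tool coordinates, whose origin is the TCP and whose axes are the flange's). Camera axes: x right, y down, z forward; pixel columns grow to the right and rows downward; lengths in m; the calibration is good to about 2 mm. A picture is of the moment at which its call begins: read the wrist's pose just before it. There is no depth.
- job.job_done(): hands the job in, once; it reports no verdict.
The state is a dict: "time_s": time; "joint_positions": joint angles; "joint_vel": joint speeds; "effort": joint torques, N m; "eef_pos": TCP position; "eef_rot": TCP orientation; "force": force on the tool from outside, world axes, zero at the start; "ft_torque": the same for the moment, N m; "finger_gap": finger opening in m.
Only numpy, scipy, OpenCV 4.12 (cv2) and the standard library are available. Lean on these libraries where they do the work, as an engineer would, in place of code of your own. Each camera call takes 0.05 s, during which the arm holds its last target.

## Task

Lock the bender's green disc so that it cannot turn. With a fingertip, push the disc round by its brass post until the groove across it lines up with the steel bar in its channel; then push the bar by its red upturned end through the groove until its nose is fully home against the end plate. Only push: do not lift the bar out of its channel, and leave the hammer, the tin and the collar where they are.

Things in the scene. Friction and masses are not known exactly. Their poses are not given: they have to be found in the camera images.
- bender: Fixed low steel bench bender. Origin on the table (z = 0) under the disc's axis; z up; +y is the way the bar travels. On the line x = 0, in mm: open-topped channel y -290 to -60, disc -55 to 55, keeper 58 to 112. Channel 19 wide between 8 mm walls, floor z 16, wall tops z 30. Base plate 150 x 150, 10 thick, under the disc; the rest lies within 30 of the line.
- disc (a joint): Angle (rad) of the green disc about its vertical axis at the bender's origin, counter-clockwise positive from above, travel -0.35 to 3.49. The groove lines up with the bar at 0 and again at 3.14 (either will do; the start lies between). Plain friction (about 3.5 N at the post): it stays where left, no spring or detent.
- groove (a point): Centre of the disc's top face, on its axis, 32 mm above the table; its y axis turns with the disc and runs along the groove. Disc 110 mm across, flat top at z = 32; groove right across through the axis, 22 mm wide (29 at its flared mouths), floor at z = 15.
- post_top (a point): Top centre of the upright brass post on the disc: 14 mm across, z = 32 to 76 mm (foot ring 20 across, 3 high), 36 mm from the disc's axis at right angles to the groove. At disc angle 0 it lies on the bender's +x side, at 3.14 on its -x side. Push its side to turn the disc.
- lock_bar: Loose steel bar 190 mm long (along its y), 16 wide, 14 thick, about 0.4 kg, lying in the channel with 1.5 mm play each side, top at z = 30. Origin: centre of its underside. A red upturned end (lug) at its -y end, 16 wide, 12 thick, reaches z = 56. At the start its nose is 66 to 96 mm before the disc's axis. It slides with plain friction, 1 to 5 N.
- nose (a point): Centre of the bar's front (+y) end face, 6 mm above its underside. In the bender's frame it is home at y = 112 mm.
- lug (a point): Centre of the outer (-y) face of the red upturned end, 27 mm above the bar's underside (about z = 43 mm): push here towards the bender's +y.
- end_plate (a point): Centre of the end plate's inner face (bender y = 112 mm), where the nose comes to rest, 22 mm above the table. It shuts the open-topped keeper: mouth flared to 36 mm, then 21 mm wide, floor z = 14, wall tops z = 30.
- hammer: Loose hammer, 260 mm long, lying on the table beside the channel on the bender's +x side. Bystander.
- tin: Loose blue tin with a grey metal top, 56 mm across, 60 mm tall, standing beside the disc on the bender's +x or -x side, 90 mm or more from its axis. Bystander. Origin at the centre of its underside.
- collar: Loose copper-coloured collar (ring) 60 mm across, 25 mm tall, lying flat beside the disc on the other side, 90 mm or more from its axis. Bystander. Origin at the centre of its underside.

How it is judged:
On the way, in this order (a step that is already met when the one before it is completed fails the run):
1. the disc's groove is lined up with the bar (within 0.15 rad) while the bar is still in front of the disc's centre (angle between the y axis of groove and the y axis of bender, either way round below 0.15 rad and y of nose in the frame of bender below -0.01 m), for 0.1 s.
2. the bar's nose has passed right through the groove into the keeper's mouth (angle between the y axis of groove and the y axis of bender, either way round below 0.15 rad and y of nose in the frame of bender above 0.06 m), for 0.05 s.
At the end, for the whole second after the job is handed in: The bar lies flat and at rest through the groove with its nose in the keeper, within 12 mm of the end plate and 8 mm of the centre line, and the groove is in line with the bender's y axis within 0.13 rad (either way round) (angle between the y axis of groove and the y axis of bender, either way round below 0.13 rad and y of nose in the frame of bender above 0.1 m and x of nose in the frame of bender between -0.008 and 0.008 m and z of nose in the frame of bender between 0.008 and 0.03 m and angle between lock_bar's own z axis and vertical below 0.08 rad and linear speed of lock_bar below 0.02 m/s); the robot touches nothing.
It fails at once if the bar is lifted or tipped out of its channel (end face or lug raised by about 15 mm or more) (height (world z) of nose above 0.037 m or height (world z) of lug above 0.058 m).
It fails at once if the hammer is moved by more than 25 mm (or lifted) (distance of hammer from where it was at the start of the episode above 0.025 m).
It fails at once if the tin is moved by more than 25 mm (or lifted) (distance of tin from where it was at the start of the episode above 0.025 m).
It fails at once if the collar is moved by more than 25 mm (or lifted) (distance of collar from where it was at the start of the episode above 0.025 m).
It also fails if it takes over 56 s, if anything falls off the work surface, if the arm or the gripper's body presses on something with over 40 N, if the wrist force passes 120 N, or if a joint passes its speed limit or range.

## Working session

There is one attempt and no reset: what is moved stays moved. The work goes in short steps, Python scripts to look and compute and a tool call to move; the robot and the scene stay as the last step left them, time stands still between calls to the robot, and variables do not carry over. Pictures are saved under pics/ and viewed, and the job is handed in when it is done.

Besides the shell and the picture viewer there is one more tool, called after "Call:" by a JSON object that holds its "api" and its "payload", one argument or row to a line. carry_out: Moves the arm, as the interface text tells. Shifts and turns lie within -1 to 1; 1 stands for 50 mm of shift or 0.12 rad of turn. Its arguments: {"type":"object","properties":{"moves":{"type":"array"},"grip":{"type":"number"},"newtons":{"type":"number"}},"required":["moves"]}

```bash
mkdir -p pics; ls
python3 - <<'E'
from cell import sense, eyes
import cv2,pickle
s=sense();print(s)
d={}
for n in("scene","top","wrist"):
    c=eyes.camera(n);d[n]=c;cv2.imwrite(f"pics/{n}0.png",c["frame"])
pickle.dump((s,d),open("c0.pkl","wb"))
E
```

```text
pics
{'time_s': 0.0, 'joint_positions': array([-1.37038044e+00,  2.77128580e-01, -2.78916881e-02,  1.26802004e+00,
        4.28061722e-06,  1.46738219e+00]), 'joint_vel': array([-0.00042981, -0.00031519,  0.00073762, -0.00094566,  0.00025938,
        0.00054345]), 'effort': array([ 1.49611220e-03, -4.45508802e+01,  2.95203137e+01,  1.63403543e-02,
       -4.51145775e-05,  4.83902966e-06]), 'eef_pos': array([ 0.18681077, -0.59560045,  0.23015737]), 'eef_rot': array([-3.13936111e+00, -2.35903019e-04,  3.03829761e-01]), 'force': array([-0.36622737,  0.21435387, -0.40412733]), 'ft_torque': array([ 0.03577487,  0.04031376, -0.03627022]), 'finger_gap': 0.08541024649282221}
```

View pics/scene0.png

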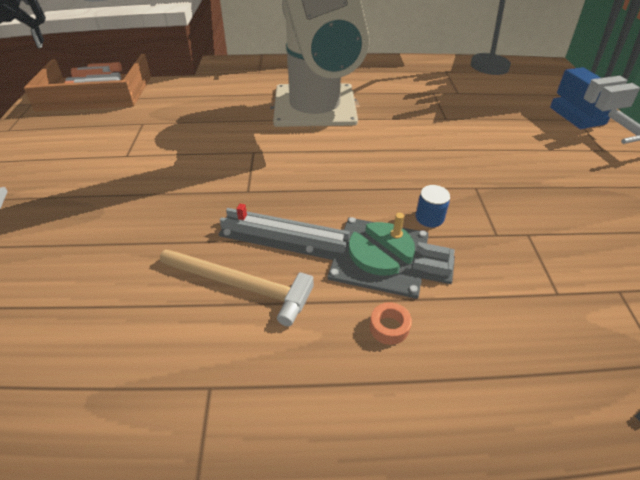

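View pics/top0.png

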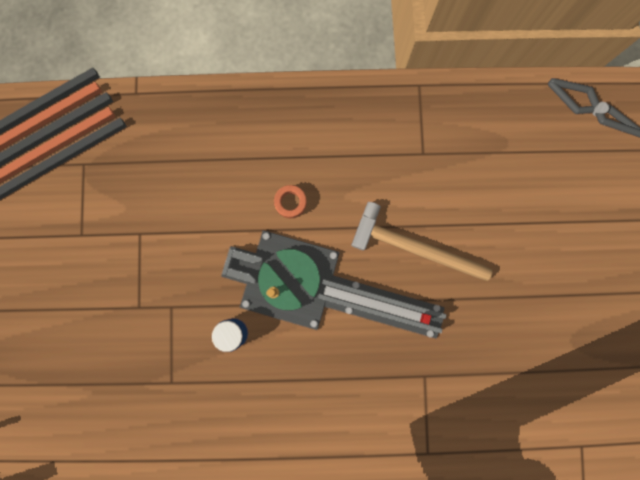

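View pics/wrist0.png

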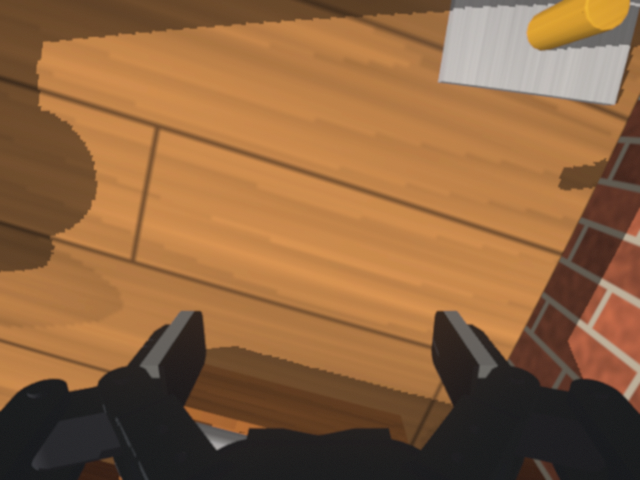

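```bash
cat > h.py <<'E'
import numpy as np,cv2,pickle
def ray(c,uv,z,R=None,t=None):
    R=c["R"] if R is None else R; t=c["t"] if t is None else t
    n=cv2.undistortPoints(np.array(uv,float).reshape(-1,1,2),np.array(c["intrinsics"]),np.array(c["dist"])).reshape(-1,2)
    d=np.c_[n,np.ones(len(n))]@R; o=-np.array(R).T@np.array(t).ravel()
    z=np.broadcast_to(z,len(n)); return o+d*((z-o[2])/d[:,2])[:,None]
def proj(c,X):
    return cv2.projectPoints(np.array(X,float).reshape(-1,1,3),cv2.Rodrigues(np.array(c["R"]))[0],np.array(c["t"],float),np.array(c["intrinsics"]),np.array(c["dist"]))[0].reshape(-1,2)
E
python3 - <<'E'
from h import *
s,d=pickle.load(open("c0.pkl","rb"))
for n in("top","scene"):
    c=d[n];print(n,-c["R"].T@np.ravel(c["t"]),c["intrinsics"][0][0])
f=d["top"]["frame"]
cv2.imwrite("pics/topz.png",cv2.resize(f[190:360,205:455],None,fx=3.2,fy=3.2,interpolation=cv2.INTER_CUBIC))
f=d["scene"]["frame"]
cv2.imwrite("pics/scz.png",cv2.resize(f[175:350,210:460],None,fx=3.2,fy=3.2,interpolation=cv2.INTER_CUBIC))
E
```

```text
top [0.521513   0.03844668 0.85096595] 453.8141573091935
scene [ 1.04352255 -0.01921126  0.55582935] 435.88496759099763
```

View pics/topz.png

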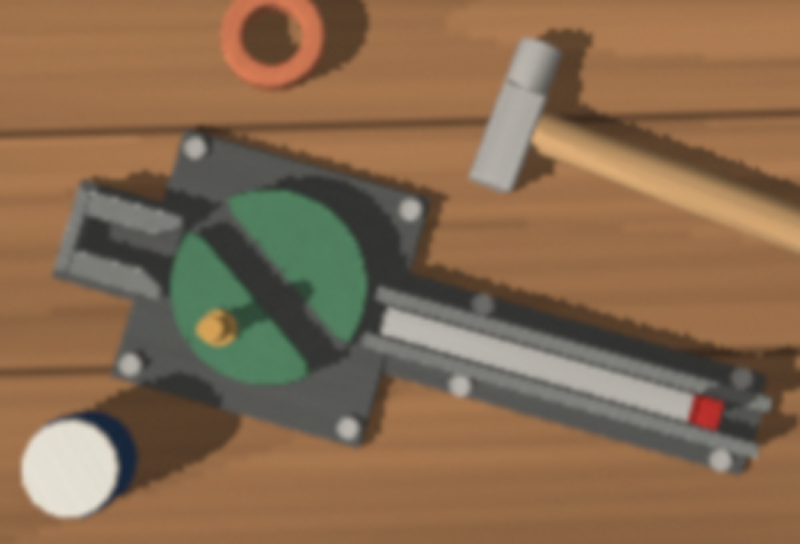

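View pics/scz.png

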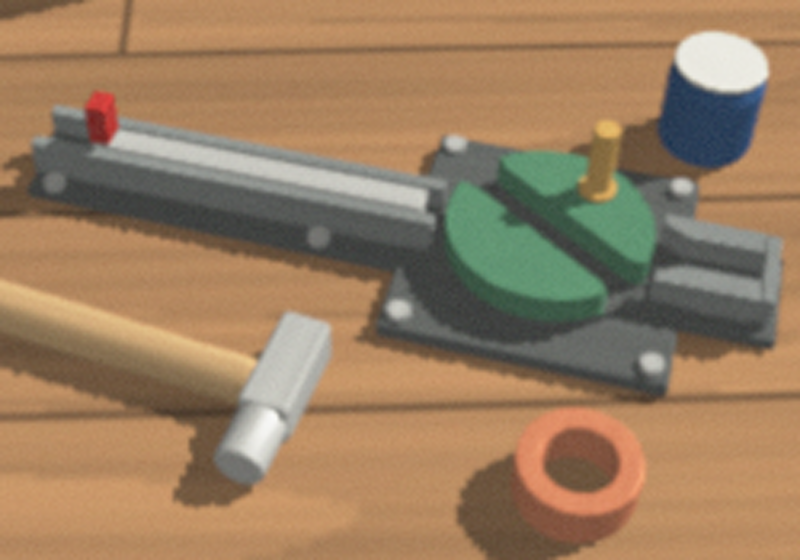

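Run:
```python
from h import *
s,d=pickle.load(open("c0.pkl","rb"))
c=d["top"]
def P(l,z,c=c,o=(205,190)): return ray(c,np.array(l)/3.2+np.array(o),z)
# disc by colour: centroid of convex hull of green
for n,z in(("top",.032),):
    f=cv2.cvtColor(d[n]["frame"],cv2.COLOR_BGR2HSV)
    m=cv2.inRange(f,(60,60,40),(90,255,255));m[:, :200]=0;m[:,360:]=0;m[:220]=0
    p=cv2.findNonZero(m);(x,y),(a,b),t=cv2.fitEllipse(cv2.convexHull(p));print("ell",x,y,a,b,t,ray(c,[(x,y)],z))
print("disc",P([(269,287)],.032))
post=P([(213,327)],.076);print("post",post)
print("corners",P([(190,130),(430,200),(362,447),(112,375)],.01))
g=P([(212,222),(335,358),(205,230),(318,371),(230,212),(346,346)],.032);print("groove",g)
print("barnose,lug",P([(383,320)],.03),P([(708,411)],.056), )
print("tin",P([(70,468)],.06),"collar",P([(272,37)],.025))
print("hammer",P([(508,190),(470,178),(540,40)],.02))
print("keeper",P([(55,275),(85,183)],.03), "chan", P([(770,403),(755,452),(380,290),(365,342)],.03))
c=d["scene"]
def Q(l,z): return P(l,z,c,(210,175))
print("scene disc",Q([(550,236)],.032),"post",Q([(608,128)],.076),"lug",Q([(101,98)],.056),"corn",Q([(668,392),(378,325)],.01))
```

```text
ell 288.6546630859375 279.0976257324219 60.69633102416992 61.759765625 61.56338882446289 [[0.53952239 0.09972732 0.032     ]]
disc [[0.53844331 0.09901517 0.032     ]]
post [[0.51714564 0.12595384 0.076     ]]
corners [[0.63153903 0.14491347 0.01      ]
 [0.5867085  0.00612131 0.01      ]
 [0.44609332 0.04938497 0.01      ]
 [0.49081457 0.1920595  0.01      ]]
groove [[0.57593707 0.13046899 0.032     ]
 [0.49776831 0.06289416 0.032     ]
 [0.57152069 0.13450108 0.032     ]
 [0.49080109 0.07258575 0.032     ]
 [0.5813201  0.12019213 0.032     ]
 [0.50427945 0.05656425 0.032     ]]
barnose,lug [[0.51820152 0.03542454 0.03      ]] [[ 0.46394342 -0.13967927  0.056     ]]
tin [[0.44345632 0.20624405 0.06      ]] collar [[0.68234947 0.09489552 0.025     ]]
hammer [[ 0.59044831 -0.03848485  0.02      ]
 [ 0.59797356 -0.01688125  0.02      ]
 [ 0.67731296 -0.06030072  0.02      ]]
keeper [[0.54847042 0.2200812  0.03      ]
 [0.60023426 0.20261493 0.03      ]] chan [[ 0.46539543 -0.18075554  0.03      ]
 [ 0.43845069 -0.17093911  0.03      ]
 [ 0.53507949  0.03664416  0.03      ]
 [ 0.50617656  0.04587903  0.03      ]]
scene disc [[0.55000736 0.09812193 0.032     ]] post [[0.51610674 0.12832402 0.076     ]] lug [[ 0.46062745 -0.13933429  0.056     ]] corn [[0.63637878 0.14754059 0.01      ]
 [0.58847997 0.00725816 0.01      ]]
```

Call:
{"api": "carry_out", "payload": {
  "moves": [
    [0,0,0,0,0,-1],
    [0,0,0,0,0,-1],
    [0,0,0,0,0,-1],
    [0,0,0,0,0,-1],
    [0,0,0,0,0,-1],
    [0,0,0,0,0,-1],
    [0,0,0,0,0,-1],
    [0,0,0,0,0,-1]
  ],
  "grip": 0
}}

```text
time_s: 1.15
eef_pos: [0.1869, -0.596, 0.2308]
eef_rot: [-3.141, -0.001, 1.268]
force: [-0.1, 0.3, -0.4]
finger_gap: -0.0
```

```bash
cat >> h.py <<'E'
O=np.array([.5387,.0982]);YAW=-.307
BX=np.array([np.cos(YAW),np.sin(YAW)]);BY=np.array([-BX[1],BX[0]])
from scipy.spatial.transform import Rotation as Ro
def b2w(x,y): return O+x*BX+y*BY
def w2b(p): return np.array([(np.array(p)[:2]-O)@BX,(np.array(p)[:2]-O)@BY])
def go(s,x,y,z):
    R=Ro.from_euler('xyz',s["eef_rot"]).as_matrix()
    D=np.r_[b2w(x,y),z]-s["eef_pos"]
    print("bender",w2b(s["eef_pos"]).round(4),"z",s["eef_pos"][2],"rot",s["eef_rot"],"units",(R.T@D/.05).round(3))
E
python3 - <<'E'
from h import *
from cell import sense
s=sense();print(s["time_s"],s["finger_gap"],s["joint_positions"].round(3));go(s,-.032,.050,.20)
E
```

```text
1.15 -2.8147374216397673e-05 [-1.37   0.277 -0.027  1.268  0.     0.503]
bender [-0.1256 -0.7681] z 0.23080379892927982 rot [-3.14113407e+00 -8.52581544e-04  1.26776083e+00] units [16.354  1.936  0.629]
```

Call:
{"api": "carry_out", "payload": {
  "moves": [
    [0.9,0.2,0,0,0,0],
    [0.9,0.2,0,0,0,0],
    [0.9,0.2,0,0,0,0],
    [0.9,0.2,0,0,0,0],
    [0.9,0.2,0,0,0,0],
    [0.9,0.2,0,0,0,0],
    [0.9,0.2,0,0,0,0],
    [0.9,0.2,0,0,0,0]
  ]
}}

```text
time_s: 2.15
eef_pos: [0.3724, -0.2759, 0.2311]
eef_rot: [-3.142, -0.0, 1.264]
force: [-0.3, 0.2, -0.8]
finger_gap: -0.0001
```

Call:
{"api": "carry_out", "payload": {
  "moves": [
    [0.9,0,0,0,0,0],
    [0.9,0,0,0,0,0],
    [0.9,0,0,0,0,0],
    [0.9,0,0,0,0,0],
    [0.9,0,0,0,0,0],
    [0.9,0,0,0,0,0],
    [0.9,0,0,0,0,0],
    [0.9,0,0,0,0,0]
  ]
}}

```text
time_s: 3.15
eef_pos: [0.4808, 0.0673, 0.2311]
eef_rot: [-3.142, 0.0, 1.264]
force: [-0.3, -0.6, 0.5]
finger_gap: 0.0003
```

Run:
```python
from h import *
from cell import sense,eyes
s=sense();print(s["time_s"],s["finger_gap"],s["joint_positions"].round(3));go(s,-.032,.050,.12)
c=eyes.camera("wrist");pickle.dump((s,c),open("w1.pkl","wb"))
cv2.imwrite("pics/w1.png",c["frame"]);print(c["T_tool_cam"])
```

```text
3.15 0.0002524793539992558 [ 0.006  0.028 -0.319  1.224 -0.     1.884]
bender [-0.0458 -0.047 ] z 0.23113969436899795 rot [-3.14152765e+00  1.76709621e-04  1.26391379e+00] units [1.94  0.276 2.222]
[[-2.19715059e-04 -9.57335491e-01 -2.88978735e-01  7.36069303e-02]
 [ 9.99999762e-01 -2.13041306e-05 -6.89738663e-04 -2.94028869e-04]
 [ 6.54154861e-04 -2.88978817e-01  9.57335268e-01 -1.43253815e-01]
 [ 0.00000000e+00  0.00000000e+00  0.00000000e+00  1.00000000e+00]]
```

View pics/w1.png

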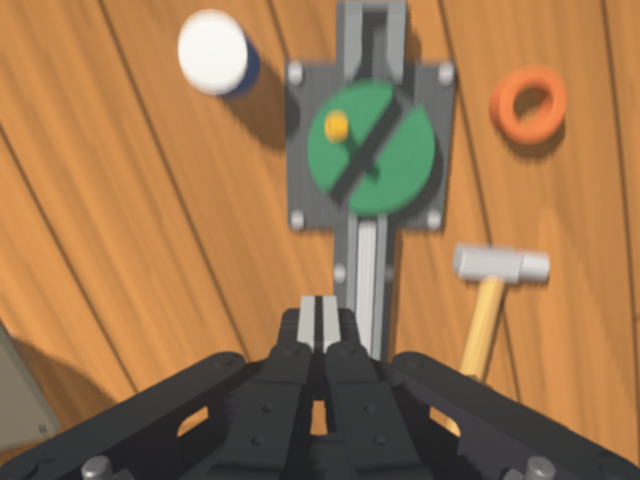

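```bash
cat >> h.py <<'E'
def wray(s,c,uv,z):
    Rt=Ro.from_euler('xyz',s["eef_rot"]).as_matrix();T=np.array(c["T_tool_cam"])
    R=(Rt@T[:3,:3]).T; o=Rt@T[:3,3]+s["eef_pos"]
    return ray(c,uv,z,R,-R@o)
E
python3 - <<'E'
from h import *
s,c=pickle.load(open("w1.pkl","rb"))
f=cv2.cvtColor(c["frame"],cv2.COLOR_BGR2HSV)
m=cv2.inRange(f,(60,80,50),(90,255,255))
p=cv2.findNonZero(m);(x,y),(a,b),t=cv2.fitEllipse(cv2.convexHull(p))
w=wray(s,c,[(x,y)],.032);print(x,y,a,b,w,w2b(w[0]))
w=wray(s,c,[(336,122)],.076);print("post",w2b(w[0]))
for uv,z in [((338,5),.03),((407,5),.03),((338,292),.03),((394,292),.03),((336,222),.03),((402,222),.03),((286,64),.01),((455,64),.01),((442,229),.01),((287,229),.01),((356,222),.03),((378,222),.03),((396,90),.032),((340,200),.032),((214,45),.06)]:
    w=wray(s,c,[uv],z)[0];print(uv,w.round(4),w2b(w).round(4))
cv2.imwrite("pics/w1z.png",cv2.resize(c["frame"][0:240,260:480],None,fx=2.5,fy=2.5,interpolation=cv2.INTER_CUBIC))
E
```

```text
370.9608459472656 147.8524169921875 126.19387817382812 132.87635803222656 [[0.54021245 0.10731152 0.032     ]] [-0.00131177  0.00914257]
post [-0.0333616   0.02987683]
(338, 5) [0.5456 0.2217 0.03  ] [-0.0308  0.1198]
(407, 5) [0.5978 0.2056 0.03  ] [0.0239 0.1202]
(338, 292) [ 0.4746 -0.013   0.03  ] [-0.0275 -0.1254]
(394, 292) [ 0.5258 -0.0294  0.03  ] [ 0.0262 -0.1255]
(336, 222) [0.4927 0.0534 0.03  ] [-0.0303 -0.0566]
(402, 222) [0.5499 0.0354 0.03  ] [ 0.0296 -0.0565]
(286, 64) [0.4918 0.1959 0.01  ] [-0.0743  0.079 ]
(455, 64) [0.6317 0.1524 0.01  ] [0.0723 0.0798]
(442, 229) [0.588 0.011 0.01 ] [ 0.0734 -0.0683]
(287, 229) [0.4451 0.0562 0.01  ] [-0.0766 -0.0683]
(356, 222) [0.51  0.048 0.03 ] [-0.0122 -0.0566]
(378, 222) [0.529  0.0419 0.03  ] [ 0.0078 -0.0566]
(396, 90) [0.5726 0.1462 0.032 ] [0.0178 0.056 ]
(340, 200) [0.5019 0.072  0.032 ] [-0.0271 -0.036 ]
(214, 45) [0.4468 0.2169 0.06  ] [-0.1235  0.0854]
```

View pics/w1z.png

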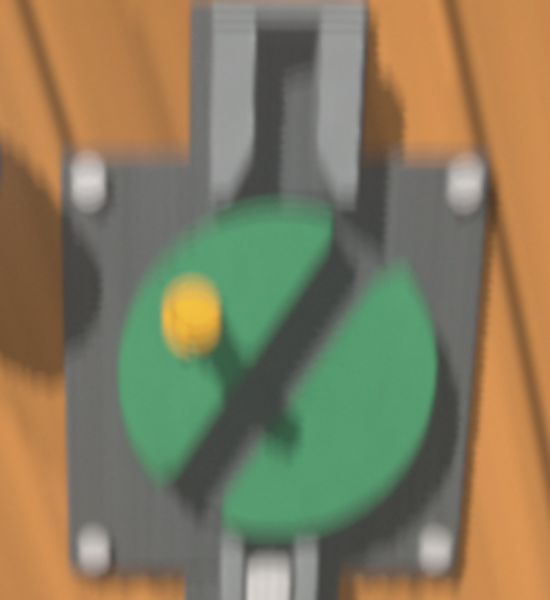

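Run:
```python
from h import *
from cell import sense,eyes
s=sense();print(s["time_s"],np.abs(s["joint_vel"]).max());go(s,-.032,.050,.12)
c=eyes.camera("wrist");pickle.dump((s,c),open("w2.pkl","wb"))
f=cv2.cvtColor(c["frame"],cv2.COLOR_BGR2HSV)
m=cv2.inRange(f,(60,80,50),(90,255,255))
p=cv2.findNonZero(m);(x,y),(a,b),t=cv2.fitEllipse(cv2.convexHull(p))
w=wray(s,c,[(x,y)],.032);print(x,y,a,b,w,w2b(w[0]))
cv2.imwrite("pics/w2z.png",cv2.resize(c["frame"][0:240,260:480],None,fx=2.5,fy=2.5,interpolation=cv2.INTER_CUBIC))
```

```text
3.2 0.13337145446272072
bender [-0.0456 -0.0426] z 0.23123102728472375 rot [ 3.14126338 -0.00470819  1.2676402 ] units [1.84  0.278 2.233]
370.2363586425781 160.02378845214844 125.30906677246094 129.39129638671875 [[0.53867079 0.1028101  0.032     ]] [-0.00142102  0.00438572]
```

View pics/w2z.png

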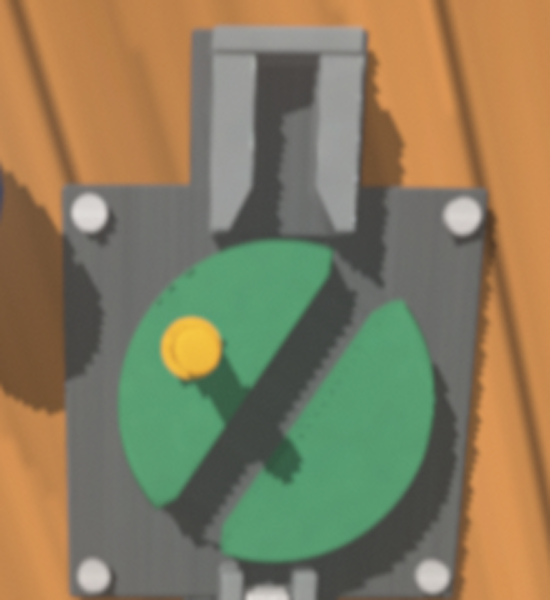

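Call:
{"api": "carry_out", "payload": {
  "moves": [
    [0,0,0,0,0,0],
    [0,0,0,0,0,0]
  ]
}}

```text
time_s: 3.5
eef_pos: [0.4804, 0.0649, 0.2311]
eef_rot: [-3.141, 0.0, 1.263]
force: [0.8, 0.2, -0.1]
finger_gap: 0.0
```

```bash
cat > look.py <<'E'
from h import *
from cell import sense,eyes
import sys
s=sense();print(s["time_s"],np.abs(s["joint_vel"]).max(),"F",s["force"].round(1))
c=eyes.camera("wrist");pickle.dump((s,c),open(sys.argv[1]+".pkl","wb"))
f=cv2.cvtColor(c["frame"],cv2.COLOR_BGR2HSV)
m=cv2.inRange(f,(60,80,50),(90,255,255))
p=cv2.findNonZero(m);(x,y),(a,b),t=cv2.fitEllipse(cv2.convexHull(p))
w=wray(s,c,[(x,y)],.032);print(x,y,a,b,w,w2b(w[0]))
cv2.imwrite("pics/"+sys.argv[1]+".png",c["frame"])
E
python3 look.py w3
```

```text
3.5 0.009394705114285706 F [ 0.8  0.2 -0.1]
370.4924621582031 149.8364715576172 126.51598358154297 130.96768188476562 [[0.53886643 0.10338526 0.032     ]] [-0.00140833  0.00499312]
```

View pics/w3.png

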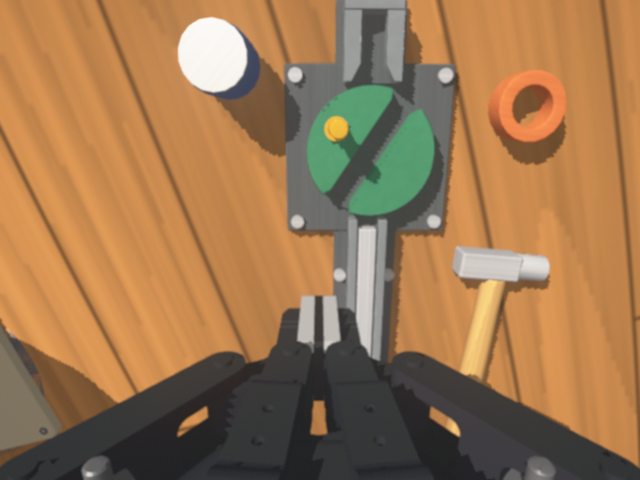

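Run:
```python
from h import *
s,c=pickle.load(open("w3.pkl","rb"))
for uv,z in [((286,66),.01),((455,66),.01),((442,230),.01),((288,230),.01),((336,127),.076),((355,227),.03),((377,227),.03),((370.5,149),.032),((384,220),.03),((351,220),.03),((344,79),.03),((405,79),.03),((394,93),.032),((412,113),.032),((324,193),.032),((347,207),.032),((212,53),.06)]:
    w=wray(s,c,[uv],z)[0];print(uv,z,w.round(4),w2b(w).round(4))
```

```text
(286, 66) 0.01 [0.4908 0.192  0.01  ] [-0.074  0.075]
(455, 66) 0.01 [0.6309 0.1483 0.01  ] [0.0727 0.0756]
(442, 230) 0.01 [0.5871 0.0075 0.01  ] [ 0.0736 -0.0718]
(288, 230) 0.01 [0.4451 0.0526 0.01  ] [-0.0755 -0.0717]
(336, 127) 0.076 [0.5144 0.131  0.076 ] [-0.033   0.0239]
(355, 227) 0.03 [0.5072 0.0413 0.03  ] [-0.0128 -0.0637]
(377, 227) 0.03 [0.5263 0.0353 0.03  ] [ 0.0072 -0.0637]
(370.5, 149) 0.032 [0.5391 0.1041 0.032 ] [-0.0014  0.0057]
(384, 220) 0.03 [0.5341 0.0397 0.03  ] [ 0.0133 -0.0572]
(351, 220) 0.03 [0.5056 0.0487 0.03  ] [-0.0166 -0.0572]
(344, 79) 0.03 [0.5338 0.1649 0.03  ] [-0.0249  0.0621]
(405, 79) 0.03 [0.5818 0.1499 0.03  ] [0.0255 0.0623]
(394, 93) 0.032 [0.5699 0.1419 0.032 ] [0.0165 0.0511]
(412, 113) 0.032 [0.5803 0.1221 0.032 ] [0.0324 0.0353]
(324, 193) 0.032 [0.4897 0.0799 0.032 ] [-0.0411 -0.0322]
(347, 207) 0.032 [0.5055 0.0617 0.032 ] [-0.0206 -0.0448]
(212, 53) 0.06 [0.443  0.2099 0.06  ] [-0.1249  0.0776]
```

```bash
cat >> h.py <<'E'
O=O-.001*BX+.0025*BY
E
python3 - <<'E'
from h import *
from cell import sense
s=sense();go(s,-.034,.050,.12)
E
```

```text
bender [-0.0445 -0.0519] z 0.23120545115788327 rot [-3.14130674e+00  3.22657202e-04  1.26223024e+00] units [2.039 0.206 2.223]
```

Call:
{"api": "carry_out", "payload": {
  "moves": [
    [0.7,0.07,0.3,0,0,0],
    [0.7,0.07,0.4,0,0,0],
    [0.64,0.07,0.4,0,0,0],
    [0,0,0.5,0,0,0],
    [0,0,0.5,0,0,0],
    [0,0,0.1,0,0,0],
    [0,0,0,0,0,0],
    [0,0,0,0,0,0]
  ]
}}

```text
time_s: 4.55
eef_pos: [0.5227, 0.1596, 0.1227]
eef_rot: [3.139, -0.001, 1.263]
force: [0.6, 0.6, 0.7]
finger_gap: -0.0004
```

```bash
python3 - <<'E'
from h import *
from cell import sense
s=sense();go(s,-.034,.050,.045)
E
python3 look.py w4
```

```text
bender [-0.0328  0.0512] z 0.1226657670431238 rot [ 3.13949471e+00 -1.13298874e-03  1.26308183e+00] units [-0.027 -0.027  1.553]
4.55 0.00467295879620198 F [0.6 0.6 0.7]
371.4918518066406 301.4361877441406 123.40412902832031 164.13230895996094 [[0.5447021 0.1145515 0.032    ]] [0.00178005 0.01490081]
```

View pics/w4.png

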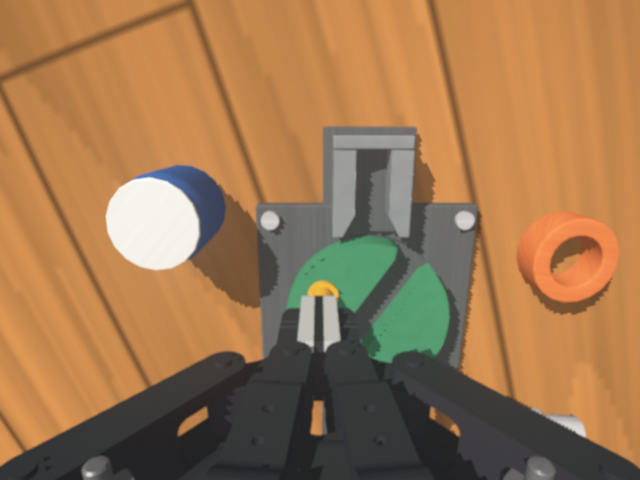

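Run:
```python
from h import *
s,c=pickle.load(open("w4.pkl","rb"))
for uv,z in [((322,283),.076),((258,204),.01),((477,204),.01),((333,236),.03),((411,236),.03),((332,137),.03),((415,137),.03),((320,297),.1227),((153,224),.06)]:
    w=wray(s,c,[uv],z)[0];print(uv,z,w2b(w).round(4))
```

```text
(322, 283) 0.076 [-0.0312  0.0462]
(258, 204) 0.01 [-0.0731  0.0755]
(477, 204) 0.01 [0.0733 0.0755]
(333, 236) 0.03 [-0.0239  0.0589]
(411, 236) 0.03 [0.0252 0.0589]
(332, 137) 0.03 [-0.025   0.1191]
(415, 137) 0.03 [0.0237 0.1192]
(320, 297) 0.1227 [-0.0325  0.0595]
(153, 224) 0.06 [-0.1235  0.0743]
```

Call:
{"api": "carry_out", "payload": {
  "moves": [
    [0,0,0.5,0,0,0],
    [0,0,0.5,0,0,0],
    [0,0,0.4,0,0,0],
    [0,0,0.15,0,0,0],
    [0,0,0,0,0,0],
    [0,0,0,0,0,0]
  ]
}}

```text
time_s: 5.35
eef_pos: [0.5227, 0.16, 0.045]
eef_rot: [3.14, -0.001, 1.264]
force: [0.5, 0.6, 0.6]
finger_gap: -0.0002
```

```bash
python3 - <<'E'
from h import *
from cell import sense
s=sense();go(s,-.034,.018,.045)
E
python3 look.py w5
```

```text
bender [-0.0329  0.0516] z 0.04496719869406964 rot [ 3.13966513e+00 -9.96084501e-04  1.26376463e+00] units [-0.672 -0.022 -0.001]
5.35 0.0025847836091967722 F [0.5 0.6 0.6]
423.3556213378906 352.7882995605469 109.63276672363281 202.0358123779297 [[0.56059856 0.12087556 0.032     ]] [0.01502212 0.0257331 ]
```

View pics/w5.png

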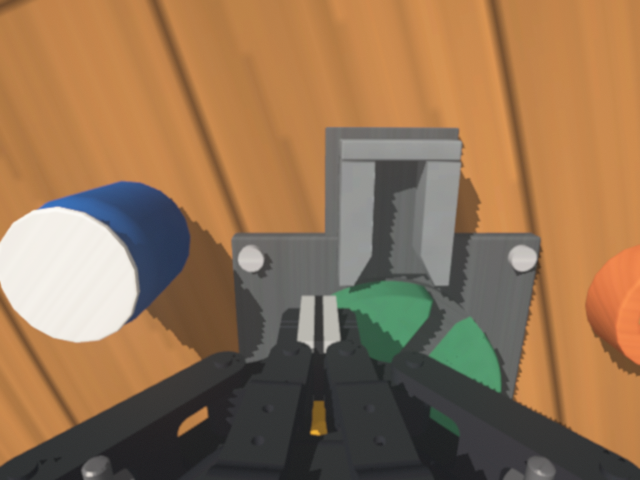

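Call:
{"api": "carry_out", "payload": {
  "moves": [
    [-0.1,0,0,0,0,0],
    [-0.1,0,0,0,0,0],
    [-0.1,0,0,0,0,0],
    [-0.1,0,0,0,0,0],
    [-0.1,0,0,0,0,0],
    [-0.1,0,0,0,0,0],
    [0,0,0,0,0,0],
    [0,0,0,0,0,0]
  ]
}}

```text
time_s: 6.4
eef_pos: [0.5122, 0.1316, 0.0437]
eef_rot: [-3.141, -0.001, 1.264]
force: [-0.6, 3.6, -1.1]
finger_gap: 0.0001
```

```bash
python3 - <<'E'
from h import *
from cell import sense,eyes
s=sense();go(s,-.034,.018,.045)
for n,(a,b,e,f) in (("top",(190,360,205,455)),("scene",(175,350,210,460))):
    c=eyes.camera(n);cv2.imwrite(f"pics/{n}6.png",cv2.resize(c["frame"][a:b,e:f],None,fx=3.2,fy=3.2,interpolation=cv2.INTER_CUBIC))
E
python3 look.py w6
```

```text
bender [-0.0343  0.0213] z 0.043675581736673394 rot [-3.14074214e+00 -7.60830866e-04  1.26395955e+00] units [-0.066  0.007 -0.027]
6.5 0.0035639508053575053 F [-0.9  4.2 -0.8]
392.816162109375 330.6624755859375 221.35446166992188 241.18716430664062 [[0.53973762 0.10853017 0.032     ]] [-0.00113267  0.00766075]
```

View pics/w6.png

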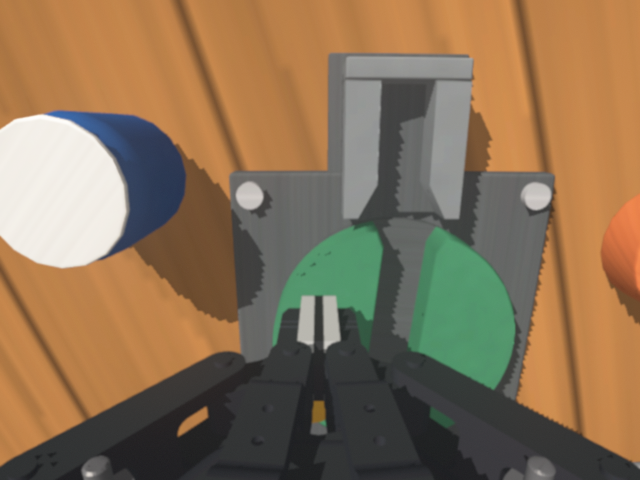

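View pics/top6.png

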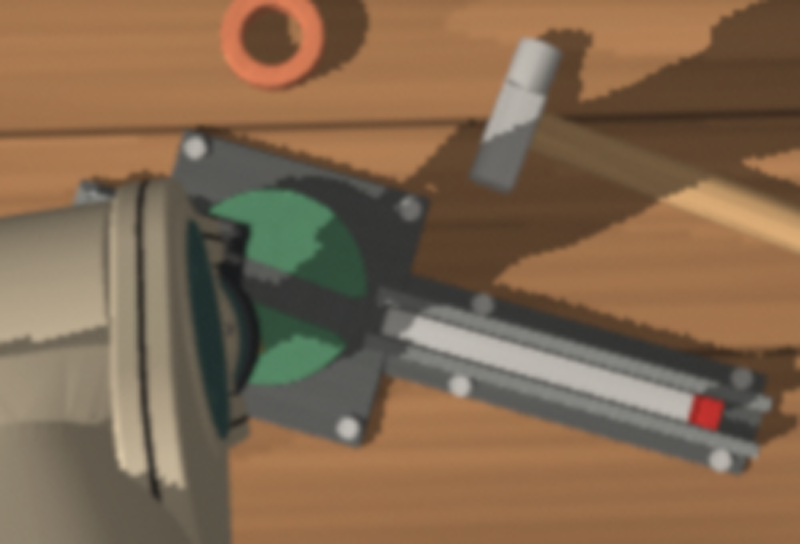

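View pics/scene6.png

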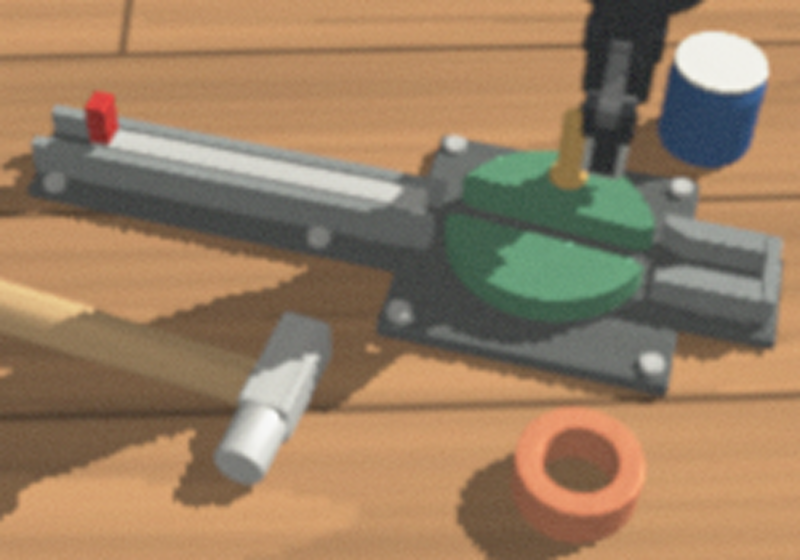

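Run:
```python
from h import *
s,c=pickle.load(open("w6.pkl","rb"))
f=cv2.resize(c["frame"][200:380,270:530],None,fx=3,fy=3,interpolation=cv2.INTER_CUBIC);cv2.imwrite("pics/w6z.png",f)
w=[w2b(p).round(4) for p in wray(s,c,[(381,245),(371,345)],.032)];d=w[1]-w[0];print(w,np.arctan2(d[0],d[1]*1)-np.pi, )
w=[w2b(p).round(4) for p in wray(s,c,[(344,90),(343,217),(472,66),(460,217)],.03)];print(w)
```

```text
[array([-0.0083,  0.0476]), array([-0.0106,  0.0004])] -6.234495007575971
[array([-0.0247,  0.1083]), array([-0.0242,  0.0591]), array([0.0233, 0.1172]), array([0.0243, 0.0592])]
```

View pics/w6z.png

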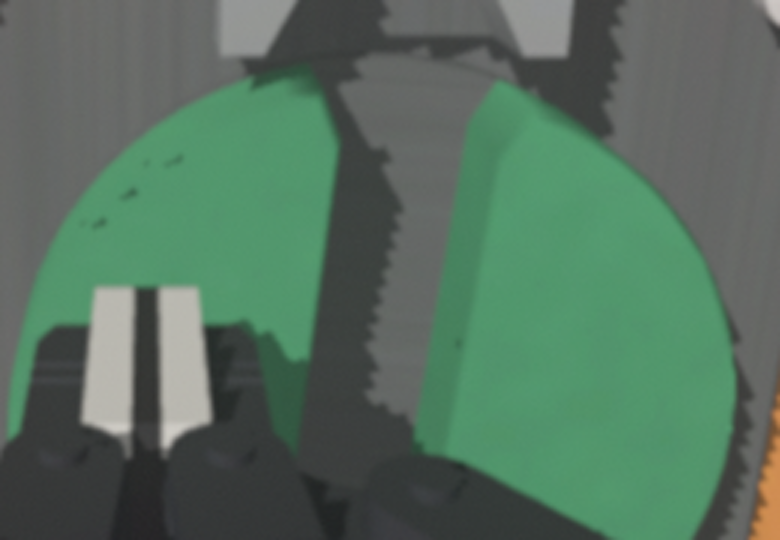

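Run:
```python
from h import *
s,c=pickle.load(open("w6.pkl","rb"))
for L in ([(383.3,248.3),(370.7,346.7)],[(437.7,250),(419.3,351.7)]):
    w=np.array([w2b(p) for p in wray(s,c,L,.032)]);d=w[0]-w[1];print(w.round(4),np.arctan2(d[0],d[1]))
```

```text
[[-0.0073  0.0462]
 [-0.0107 -0.0005]] 0.07231908258840213
[[ 0.0156  0.0455]
 [ 0.0116 -0.0032]] 0.08105816102088897
```

Call:
{"api": "carry_out", "payload": {
  "moves": [
    [-0.03,0,0,0,0,0],
    [-0.03,0,0,0,0,0],
    [0,0,0,0,0,0],
    [0,0,0,0,0,0]
  ]
}}

```text
time_s: 7.05
eef_pos: [0.5117, 0.1286, 0.0439]
eef_rot: [-3.141, -0.0, 1.264]
force: [-1.4, 5.0, -0.0]
finger_gap: 0.0
```

```bash
python3 - <<'E'
from h import *
from cell import sense
s=sense();go(s,-.034,.018,.045)
E
python3 look.py w7;python3 - <<'E'
from h import *
s,c=pickle.load(open("w7.pkl","rb"))
f=cv2.resize(c["frame"][200:380,270:530],None,fx=3,fy=3,interpolation=cv2.INTER_CUBIC);cv2.imwrite("pics/w7z.png",f)
E
```

```text
bender [-0.0339  0.0183] z 0.043920947771262125 rot [-3.14147225e+00 -4.41397143e-04  1.26388675e+00] units [-0.006 -0.002 -0.022]
7.05 0.0009472071152816001 F [-1.4  5.  -0. ]
394.00848388671875 323.136962890625 219.2986602783203 241.38876342773438 [[0.54031706 0.1090703  0.032     ]] [-0.00074355  0.00835073]
```

View pics/w7z.png

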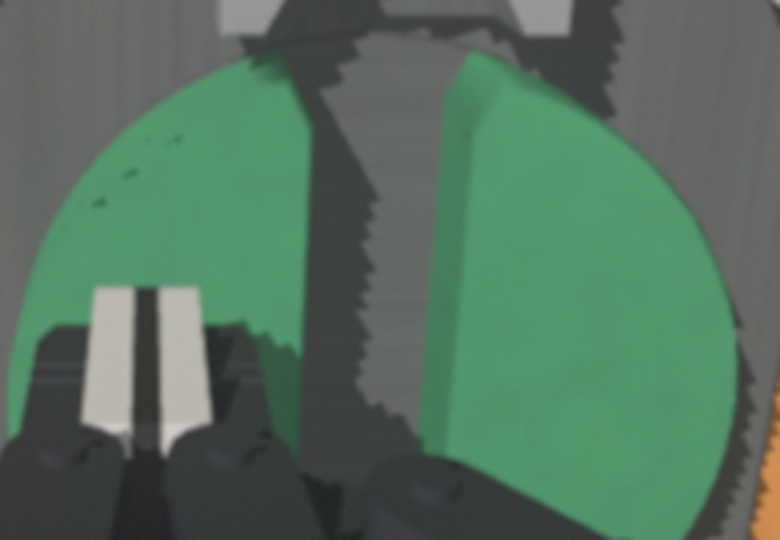

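Run:
```python
from h import *
s,c=pickle.load(open("w7.pkl","rb"))
z=lambda p:(p[0]/3+270-1/3,p[1]/3+200-1/3)
for L in ([(313,130),(302,440)],[(475,135),(447,450)]):
    w=np.array([w2b(p) for p in wray(s,c,[z(p) for p in L],.032)]);d=w[0]-w[1];print(w.round(4),np.arctan2(d[0],d[1]))
```

```text
[[-0.0112  0.0455]
 [-0.0108 -0.0034]] -0.008687731331057144
[[ 0.0114  0.0448]
 [ 0.0113 -0.0052]] 0.000895742589689149
```

Call:
{"api": "carry_out", "payload": {
  "moves": [
    [0.2,0,0,0,0,0],
    [0.1,0,0,0,0,0],
    [0,0,-0.7,0,0,0],
    [0,0,-0.8,0,0,0],
    [0,0,-0.5,0,0,0],
    [0,0,0,0,0,0]
  ]
}}

```text
time_s: 7.85
eef_pos: [0.5189, 0.1429, 0.1464]
eef_rot: [3.135, -0.002, 1.264]
force: [-0.1, 0.1, -0.6]
finger_gap: 0.0001
```

Run:
```python
from h import *
from cell import sense
print(w2b((.4639,-.1397)),w2b((.4606,-.1393)),"chan",w2b((.452,-.176)))
s=sense();go(s,0,-.285,.145)
```

```text
[ 0.00159076 -0.25188144] [-0.00167583 -0.2524974 ] chan [ 0.00121702 -0.29008039]
bender [-0.0314  0.0341] z 0.14643496461926842 rot [ 3.13546775e+00 -1.61093691e-03  1.26388709e+00] units [-6.382  0.627  0.022]
```

Call:
{"api": "carry_out", "payload": {
  "moves": [
    [-0.8,0.08,0,0,0,0],
    [-0.8,0.08,0,0,0,0],
    [-0.8,0.08,0,0,0,0],
    [-0.8,0.08,0,0,0,0],
    [-0.8,0.08,0,0,0,0],
    [-0.8,0.08,0,0,0,0],
    [-0.8,0.08,0,0,0,0],
    [-0.8,0.07,0,0,0,0]
  ]
}}

```text
time_s: 8.85
eef_pos: [0.4484, -0.173, 0.1424]
eef_rot: [-3.14, 0.001, 1.264]
force: [-0.1, -0.2, 0.3]
finger_gap: -0.0003
```

Call:
{"api": "carry_out", "payload": {
  "moves": [
    [0,0,0,0,0,0],
    [0,0,0,0,0,0],
    [0,0,0,0,0,0]
  ]
}}

```text
time_s: 9.22
eef_pos: [0.4493, -0.1708, 0.1432]
eef_rot: [-3.14, -0.0, 1.265]
force: [0.3, -0.1, -0.5]
finger_gap: -0.0002
```

```bash
python3 - <<'E'
from h import *
from cell import sense
s=sense();go(s,0,-.285,.039)
E
python3 look.py w8
```

```text
bender [-0.0029 -0.2859] z 0.1432382030793425 rot [-3.14040009e+00 -2.49822054e-04  1.26521021e+00] units [0.018 0.061 2.085]
9.225 0.004272441442077906 F [ 0.3 -0.1 -0.5]Traceback (most recent call last):
  File "look.py", line 8, in <module>
    p=cv2.findNonZero(m);(x,y),(a,b),t=cv2.fitEllipse(cv2.convexHull(p))
                                                      ~~~~~~~~~~~~~~^^^
cv2.error: OpenCV(4.12.0) /io/opencv/modules/imgproc/src/convhull.cpp:143: error: (-215:Assertion failed) total >= 0 && (depth == CV_32F || depth == CV_32S) in function 'convexHull'
```

```bash
sed -i '/^m=/,/^w=/d' look.py
python3 - <<'E'
from h import *
s,c=pickle.load(open("w8.pkl","rb"));cv2.imwrite("pics/w8.png",c["frame"])
E
```

```text
(no output)
```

View pics/w8.png

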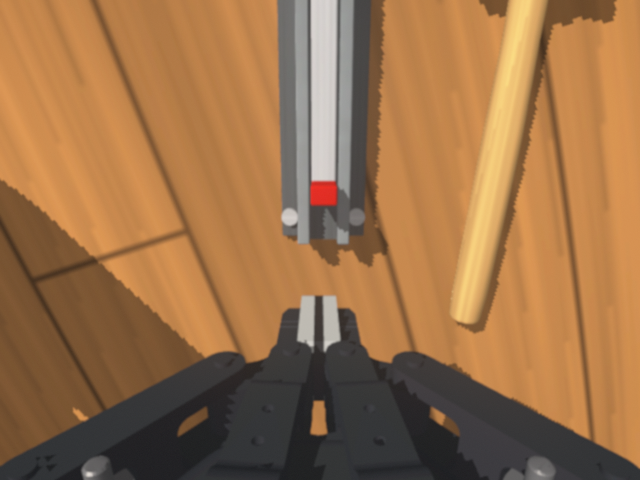

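Run:
```python
from h import *
s,c=pickle.load(open("w8.pkl","rb"))
for uv,z in [((323.5,193),.056),((323,206),.056),((323,240),.03),((465,320),.02),((323,10),.03)]:
    print(uv,w2b(wray(s,c,[uv],z)[0]).round(4))
```

```text
(323.5, 193) [-0.0005 -0.2503]
(323, 206) [-0.0007 -0.2581]
(323, 240) [-0.0003 -0.2869]
(465, 320) [ 0.1086 -0.3532]
(323, 10) [-0.001  -0.1456]
```

Call:
{"api": "carry_out", "payload": {
  "moves": [
    [0,0.045,0.5,0,0,0],
    [0,0,0.5,0,0,0],
    [0,0,0.5,0,0,0],
    [0,0,0.4,0,0,0],
    [0,0,0.18,0,0,0],
    [0,0,0,0,0,0],
    [0,0,0,0,0,0]
  ]
}}

```text
time_s: 10.15
eef_pos: [0.4525, -0.1728, 0.0406]
eef_rot: [3.14, 0.0, 1.264]
force: [-0.2, -0.1, 0.5]
finger_gap: 0.0005
```

Run:
```python
from h import *
from cell import sense
s=sense();go(s,0,-.2,.039)
```

```text
bender [ 0.0007 -0.2869] z 0.04063295481306099 rot [3.14001891e+00 3.18486005e-04 1.26417042e+00] units [ 1.737 -0.014  0.032]
```

Call:
{"api": "carry_out", "payload": {
  "moves": [
    [0.1,0,0,0,0,0],
    [0.1,0,0,0,0,0],
    [0.1,0,0,0,0,0],
    [0.15,0,0,0,0,0],
    [0.15,0,0,0,0,0],
    [0.15,0,0,0,0,0],
    [0.15,0,0,0,0,0],
    [0.15,0,0,0,0,0]
  ]
}}

```text
time_s: 11.15
eef_pos: [0.4678, -0.1223, 0.04]
eef_rot: [3.141, 0.001, 1.264]
force: [-2.0, -3.3, 2.9]
finger_gap: 0.0
```

```bash
python3 - <<'E'
from h import *
from cell import sense
s=sense();go(s,0,-.089,.039)
E
python3 look.py w9
```

```text
bender [ 1.000e-04 -2.341e-01] z 0.039984539427325265 rot [3.14124993e+00 5.70721800e-04 1.26375987e+00] units [ 2.902e+00 -1.000e-03  1.800e-02]
11.15 0.12478673194458478 F [-2.  -3.3  2.9]
```

View pics/w9.png

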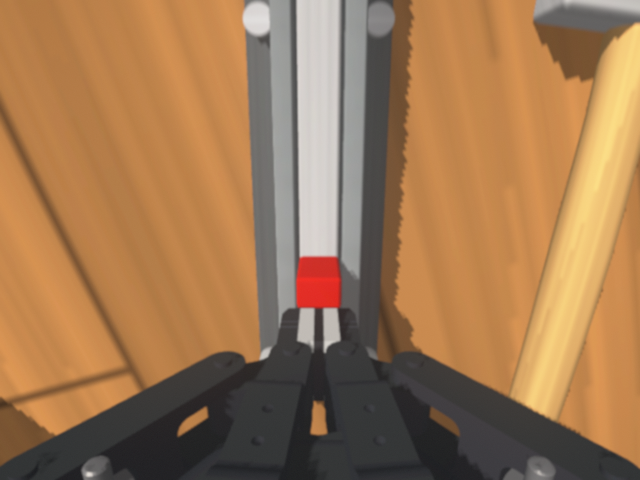

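Call:
{"api": "carry_out", "payload": {
  "moves": [
    [0.12,0,0,0,0,0],
    [0.12,0,0,0,0,0],
    [0.12,0,0,0,0,0],
    [0.12,0,0,0,0,0],
    [0.12,0,0,0,0,0],
    [0.12,0,0,0,0,0],
    [0.12,0,0,0,0,0],
    [0.12,0,0,0,0,0]
  ]
}}

```text
time_s: 12.2
eef_pos: [0.4821, -0.0764, 0.0398]
eef_rot: [-3.142, -0.0, 1.264]
force: [-1.9, -4.1, 3.0]
finger_gap: -0.0003
```

```bash
python3 - <<'E'
from h import *
from cell import sense
s=sense();go(s,0,-.089,.039)
E
python3 look.py w10
```

```text
bender [-0.0002 -0.186 ] z 0.03981990426205998 rot [-3.14153767e+00 -8.82174155e-06  1.26378805e+00] units [1.94  0.004 0.016]
12.2 0.09939619895748955 F [-1.9 -4.1  3. ]
```

View pics/w10.png

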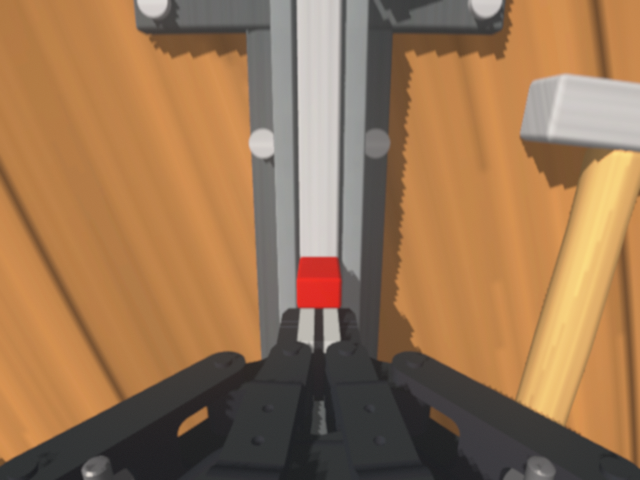

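Call:
{"api": "carry_out", "payload": {
  "moves": [
    [0.12,0,0,0,0,0],
    [0.12,0,0,0,0,0],
    [0.12,0,0,0,0,0],
    [0.12,0,0,0,0,0],
    [0.12,0,0,0,0,0],
    [0.12,0,0,0,0,0],
    [0.12,0,0,0,0,0],
    [0.12,0,0,0,0,0]
  ]
}}

```text
time_s: 13.25
eef_pos: [0.4967, -0.0307, 0.0399]
eef_rot: [3.142, 0.0, 1.264]
force: [-1.0, -3.3, 3.3]
finger_gap: -0.0003
```

```bash
python3 - <<'E'
from h import *
from cell import sense
s=sense();go(s,0,-.089,.039)
E
python3 look.py w11
```

```text
bender [-1.000e-04 -1.381e-01] z 0.039868772274137654 rot [3.14154144e+00 2.62591485e-04 1.26377810e+00] units [0.982 0.002 0.017]
13.25 0.0958172261093043 F [-1.  -3.3  3.3]
```

View pics/w11.png

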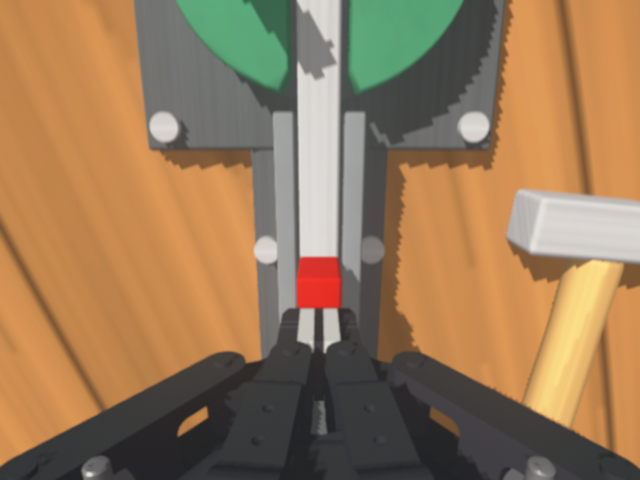

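Call:
{"api": "carry_out", "payload": {
  "moves": [
    [0.12,0,0,0,0,0],
    [0.12,0,0,0,0,0],
    [0.12,0,0,0,0,0],
    [0.12,0,0,0,0,0],
    [0.12,0,0,0,0,0],
    [0.12,0,0,0,0,0],
    [0.1,0,0,0,0,0]
  ]
}}

```text
time_s: 14.18
eef_pos: [0.5088, 0.0087, 0.0396]
eef_rot: [-3.141, -0.0, 1.264]
force: [-1.1, -1.5, -0.6]
finger_gap: 0.0001
```

Call:
{"api": "carry_out", "payload": {
  "moves": [
    [0.05,0,0,0,0,0],
    [0.05,0,0,0,0,0]
  ]
}}

```text
time_s: 14.42
eef_pos: [0.5104, 0.013, 0.0397]
eef_rot: [-3.141, 0.0, 1.264]
force: [0.2, -1.9, -0.4]
finger_gap: 0.0002
```

```bash
python3 - <<'E'
from h import *
from cell import sense
s=sense();go(s,0,-.089,.039)
E
python3 look.py w12
```

```text
bender [-0.0003 -0.0922] z 0.03973304567846217 rot [-3.14138687e+00  3.62580434e-06  1.26379586e+00] units [0.065 0.005 0.015]
14.425 0.04001851298108981 F [ 0.2 -1.9 -0.4]
```

View pics/w12.png

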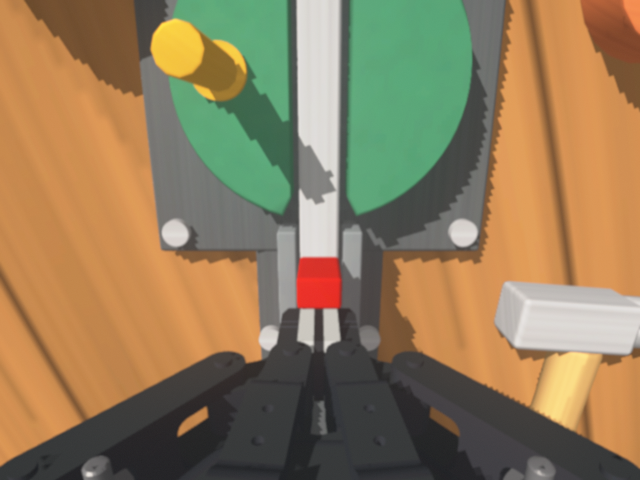

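Call:
{"api": "carry_out", "payload": {
  "moves": [
    [0.03,0,0,0,0,0],
    [0.03,0,0,0,0,0]
  ]
}}

```text
time_s: 14.72
eef_pos: [0.5113, 0.0157, 0.0398]
eef_rot: [3.142, 0.0, 1.264]
force: [0.2, -1.5, -1.0]
finger_gap: -0.0001
```

Call:
{"api": "carry_out", "payload": {
  "moves": [
    [0.03,0,0,0,0,0]
  ]
}}

```text
time_s: 14.85
eef_pos: [0.5116, 0.0166, 0.0398]
eef_rot: [3.142, 0.002, 1.263]
force: [-2.0, -3.2, 0.0]
finger_gap: -0.0003
```

Call:
{"api": "carry_out", "payload": {
  "moves": [
    [0.03,0,0,0,0,0]
  ]
}}

```text
time_s: 14.98
eef_pos: [0.5117, 0.0167, 0.0398]
eef_rot: [3.141, 0.006, 1.263]
force: [-2.7, -8.8, 1.0]
finger_gap: -0.0002
```

Call:
{"api": "carry_out", "payload": {
  "moves": [
    [0.02,0,0,0,0,0],
    [0,0,0,0,0,0]
  ]
}}

```text
time_s: 15.22
eef_pos: [0.5116, 0.0167, 0.0398]
eef_rot: [3.141, 0.008, 1.262]
force: [-2.5, -9.2, 1.6]
finger_gap: -0.0002
```

Run:
```python
from h import *
from cell import sense,eyes
s=sense();go(s,0,-.089,.039)
for n,(a,b,e,f) in (("top",(190,360,205,455)),("scene",(175,350,210,460))):
    c=eyes.camera(n);cv2.imwrite(f"pics/{n}13.png",cv2.resize(c["frame"][a:b,e:f],None,fx=3.2,fy=3.2,interpolation=cv2.INTER_CUBIC))
```

```text
bender [-0.0002 -0.0884] z 0.03984233757094201 rot [3.1414377  0.00768321 1.26224107] units [-0.012  0.004  0.017]
```

View pics/top13.png

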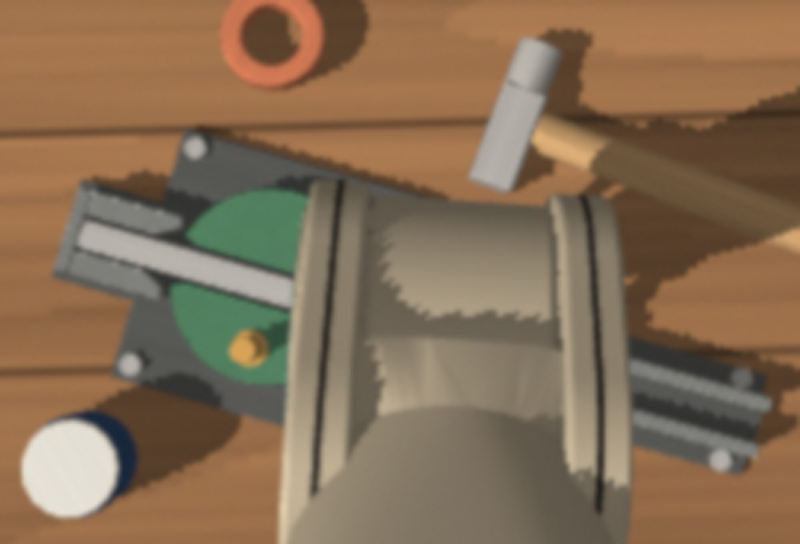

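View pics/scene13.png

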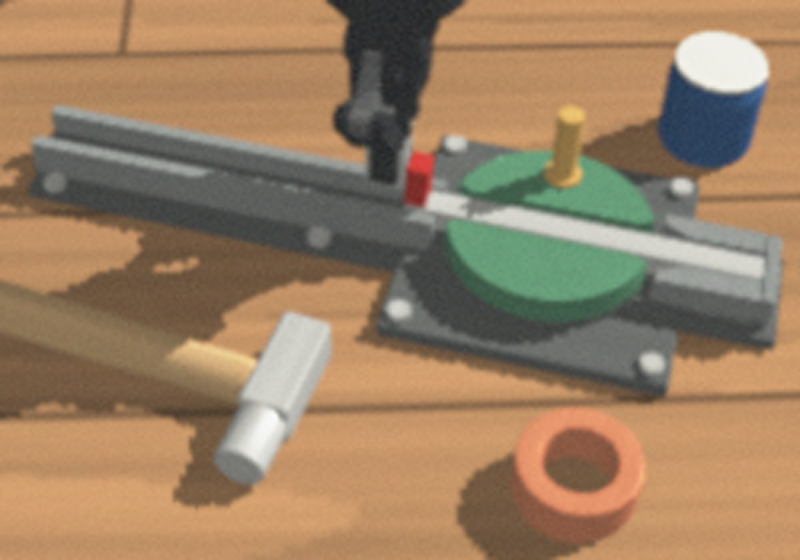

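Nose touches the end plate (top view, zoomed: nose at (80,234), plate at (72,232)), and the groove is in line. I'll back off, lift and check.

Call:
{"api": "carry_out", "payload": {
  "moves": [
    [-0.1,0,0,0,0,0],
    [-0.3,0,0,0,0,0],
    [-0.2,0,-0.3,0,0,0],
    [0,0,-0.8,0,0,0],
    [0,0,-0.8,0,0,0],
    [0,0,-0.5,0,0,0],
    [0,0,0,0,0,0],
    [0,0,0,0,0,0]
  ]
}}

```text
time_s: 16.32
eef_pos: [0.503, -0.0092, 0.1596]
eef_rot: [-3.141, -0.0, 1.263]
force: [-0.3, -0.4, -0.3]
finger_gap: 0.0001
```

```bash
python3 look.py w14
```

```text
16.325 0.01833533791374158 F [-0.3 -0.4 -0.3]
```

View pics/w14.png

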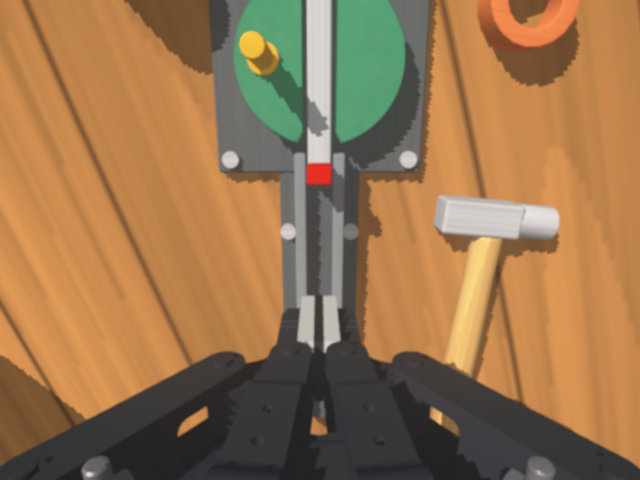

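Run:
```python
from h import *
from cell import job
s,c=pickle.load(open("w14.pkl","rb"))
print("lug face",w2b(wray(s,c,[(319,185)],.056)[0]),"-> nose y",w2b(wray(s,c,[(319,185)],.056)[0])[1]+.19)
L=wray(s,c,[(304,20),(303,130)],.032);d=w2b(L[0])-w2b(L[1]);print("groove edge",np.arctan2(d[0],d[1]))
print(job.job_done())
```

```text
lug face [-0.00064312 -0.0776275 ] -> nose y 0.11237250215645017
groove edge 0.019531840692368883
the job is handed in; nothing more can be done
None
```

The disc is locked: the bar runs through the groove with its nose against the end plate. I handed the job in at about 16 s of the 56 s allowed.

- **Disc:** I pushed it about 0.6 rad counter-clockwise by its post, to the 3.14 alignment. I measured it within about 0.01 rad before the bar went in.
- **Bar:** I pushed it by the red end through the groove. Contact force rose to about 9 N and motion stopped, which matches the nose reaching the end plate.
- **Last checks, after backing off and lifting:**
    - **Nose:** it works out at bender y ≈ 112 mm, from the lug face at −77.6 mm and 0.6 mm off the centre line.
    - **Groove:** its edge was within about 0.02 rad of the bar's line.
    - **Robot:** the fingers were clear, with no meaningful force on the tool.
    - **Bystanders:** in the last pictures that show them, the hammer, tin and collar looked unmoved. I compared these by eye only.

**Disagreement:** the top and wrist cameras differed by 2 to 5 mm on the bender's position. I corrected for this with an in-between offset of 2.5 mm along y and 1 mm along x. Later checks on the base plate and keeper agreed to about 2 mm.

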